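# Clear the plate and hold the bolted locker gate ajar

## Task

The low sample locker's gate will not swing while the spare shelf plate leans on it: take the plate away and lean it, standing on its short end as now, against the front of the large carton to the right of the locker, without letting it fall flat. Then, with the gate still shut, draw the locker's sagging barrel bolt toward the hinge, lifting its nose over the bent-up lip of the keeper as you pull, and swing the gate toward you until it stands about 30 degrees ajar. The gate springs shut, so finish while still gripping it by the bolt's upright handle, holding it still; leave the bench timer, stapler and specimen cup where they are.

Things in the scene. Friction and masses are not known exactly. Their poses are not given: they have to be found in the camera images.
- locker: low grey metal locker, 100 deep (x) x 270 wide (y) x 100 mm high, fixed. Origin: centre of its underside; front with the barred gate faces its -x; gate hinged at its +y (left) end. Gate top and roof 100 mm above the worktop, gate's front face at x = -62 mm. Keeper: dark steel channel on the right front post, closed below and in front, open above, lip bent up on its gate side.
- gate (a joint): gate angle, rad: 0 shut, grows as the free (right-hand) edge swings toward the robot, up to 1.4. A spring shuts it (about 0.25 N m near shut, 0.35 N m at 30 degrees). It cannot open while the bolt's nose is in the keeper.
- gate_hinge (a point): point on the gate's upright hinge axis at the height of the gate's top, 100 mm above the worktop
- gate_edge (a point): top of the gate's free edge, 222 mm from the hinge axis, mid-thickness (the gate is 12 mm thick)
- bolt (a joint): draw of the bolt along itself, m: 0 shot home, grows as it is drawn toward the hinge, travel -0.005 to 0.045, stiff sliding (about 1 N). Unlifted it stops against the lip at about 0.006; the nose is clear of the keeper from about 0.022.
- bolt_tilt (a joint): upward tilt of the bolt about its sleeve, rad: 0 as it sags by its weight, at most 0.2. The pivot is on the gate's front, 85 mm from the hinge axis, about 88 mm above the worktop. The nose, 157 mm from the pivot when shot home, must rise 9 mm to clear the lip: about 0.06 rad, 6 mm of lift at the handle.
- bolt_tab (a point): grip point in the bolt's upright handle, a steel tab 10 mm thick (x, across the gate) x 16 mm wide (y, along the bolt toward the hinge), z up the tab. It stands in front of the gate, 97 mm along the bolt from the pivot when shot home (182 mm from the hinge axis). The point is 18 mm below the tab's top, about 38 mm above the gate's top; both flat faces are free there.
- plate_centre (a point): centre of the loose grey shelf plate, 10 thick (x) x 70 wide (y) x 180 mm long (z, up along the plate), about 0.15 kg, foot edge dark. It starts leaning on the hinge end of the gate about 0.3 rad from vertical, its top to the rear (away from the robot); its upper 70 mm stand clear above the gate.
- carton: white carton with a red band, 150 deep (x) x 251 wide (y) x 112 mm high, fixed (it does not yield). Origin at the centre of its underside; its front faces its own -x, toward the robot.
- bench_timer: white wedge-shaped timer, 38 x 64 x 61 mm, loose; leave alone. Origin at the centre of its underside.
- stapler: black stapler, 32 x 137 x 44 mm, loose; leave alone. Origin at the centre of its underside.
- specimen_cup: specimen cup with an orange lid, 64 mm across, 63 mm high, loose; leave alone. Origin at the centre of its underside.

How it is judged:
By the outcome, as a careful person would: the job done as asked, in the order asked, and still so for the second after the job is handed in, while the arm keeps its last pose, push and grip.
It also fails if it takes over 51 s, if anything falls off the work surface, if the arm or the gripper's body presses on something with over 40 N, if the wrist force passes 120 N, or if a joint passes its speed limit or range.

## Robot

A 7-joint arm with a two-finger parallel gripper is mounted at the origin on a cart in front of the work surface, level with it; the furniture and walls round the work are solid. World frame = base frame: x ahead of the robot, y to its left, z up, the work surface at z = 0. Lengths are in m, angles in rad, forces in N, time in s.
With the tool pointing down it reaches from about 0.4 to 0.925 m from the base axis. Payload 5.6 kg.
Tool frame: the origin (TCP) lies at the very end of the fingers, on their centre line; the grasp point (between the pads) lies 19 mm behind it; z points along the fingers, y is the direction in which the jaws open and shut (so a half turn about z gives the same grasp; the last joint's range is limited). The gripper opens to 85 mm and grips with 20 to 120 N. Pads are 22 mm wide; open, the fingers measure 114 mm over their backs; the gripper's body (76 mm by 85 mm) begins 54 mm behind the grasp point. The pads swing forward as they close: fully open they stand 13 mm farther back than shut.
Start: joints at [-0.043, 0.468, -0.012, 1.603, 0.006, 1.071, -0.056], TCP at [0.65, -0, 0.231] pointing down, gripper open.
Joint ranges: [-2.53, 2.53], [-0.31, 2.02], [-1.57, 1.55], [0.28, 2.44], [-1.29, 4.43], [0.15, 1.84], [-2.92, 2.92]. Speed limits (rad/s): [2.57, 2.57, 3.14, 3.14, 3.14, 3.14, 3.14].

## Interface

Orientations are given as a unit quaternion [x, y, z, w].
In Python, from workcell import get_obs, grab_frame, close_job gives the robot as it stands. The module is installed in compiled form; this text tells all that it offers.
- The arm moves only by the tool send_rows, never from a script. Its argument "commands" is a list of rows, each a list of 7 numbers: the turn, a rotation vector about the tool's x, y, z as a fraction of full scale, then the shift along the tool's x, y, z as a fraction of full scale, then the gripper's target within -1 to 1 (fully open at 1, half-way at 0, shut at -1). A call has exactly 10 rows; each row shifts and turns the commanded pose from where the row before left it, along the tool's axes as they then stand; what a row does not reach is not made up. Full scale, the value 1, is 0.03 m for a shift and 4 degrees for a turn. A row lasts 1/8 s, in which the tool goes at most 62.5 mm and 10.7 degrees, less where a joint would pass 70% of its speed; a pose out of reach is approached as far as the arm can. A call with a number of a shift or a turn outside -1 to 1 is refused whole. A call with a gripper value outside its range is refused whole. The fingers move at their own pace and stop on an object; the grip force is fixed at half the most. Time passes only in rows, so rows that do not move let the fingers close, or fill a call up. It gives the time, the measured TCP pose, the force and the opening at its end, in the units of the state.
- get_obs(): the state, without advancing time (a new reading comes with each control period).
- grab_frame(name): name is "scene" or "side" or "wrist"; returns a dict with "image" (384x512x3 uint8, red, green, blue), "fovy" (degrees; the focal length in pixels is half the picture's height over the tangent of half this angle, whatever the lens; pixels are square), "cx", "cy" (the principal point, pixels), "rvec" (rotation vector, rad) and "tvec" (3), from world to camera coordinates, as OpenCV has them. Camera axes: x right, y down, z forward; pixel columns grow to the right and rows downward; lengths in m; the calibration is good to about 2 mm. A picture is of the moment at which its call begins. There is no depth.
- close_job(): hands the job in, once; it reports no verdict.
The state is a dict: "time_s": time; "qpos": joint angles; "qd": joint speeds; "effort": joint torques, N m; "position": TCP position; "eef_rot": TCP orientation; "wrist_force": force on the tool from outside, world axes, zero at the start; "moment": the same for the moment, N m; "opening": opening from 0.0 (shut) to 1.0 (fully open).
Only numpy, scipy, OpenCV 4.12 (cv2) and the standard library are available. Lean on these libraries where they do the work, as an engineer would, in place of code of your own. Each camera call takes 0.05 s, during which the arm holds its last target.

## Working session

There is one attempt and no reset: what is moved stays moved. The work goes in short steps, Python scripts to look and compute and a tool call to move; the robot and the scene stay as the last step left them, time stands still between calls to the robot, and variables do not carry over. Pictures are saved under pics/ and viewed, and the job is handed in when it is done.

Besides the shell and the picture viewer there is one more tool, called by a JSON object that holds its "api" and its "payload", one argument or row to a line. send_rows: Moves the arm, as the interface text tells. Shift numbers are shares of 0.03 m and turn numbers shares of 4 degrees, none past 1 either way. Its arguments: {"type":"object","properties":{"commands":{"type":"array","items":{"type":"array","items":{"type":"number"}}}},"required":["commands"]}

```bash
mkdir -p pics
cat > h.py <<'E'
import numpy as np, cv2
from workcell import get_obs, grab_frame
def snap(n,fn):
    f=grab_frame(n); cv2.imwrite('pics/'+fn+'.png',f['image'][:,:,::-1]); np.save('pics/'+fn+'.npy',f,allow_pickle=True); return f
def load(fn): return np.load('pics/'+fn+'.npy',allow_pickle=True).item()
def cam(f):
    R=cv2.Rodrigues(np.array(f['rvec'],float))[0]; t=np.array(f['tvec'],float).ravel()
    F=f['image'].shape[0]/2/np.tan(np.radians(f['fovy'])/2)
    return R,t,F
def ray(f,u,v):
    R,t,F=cam(f); d=R.T@np.array([(u-f['cx'])/F,(v-f['cy'])/F,1]); return -R.T@t,d
def onz(f,u,v,z):
    c,d=ray(f,u,v); return c+d*(z-c[2])/d[2]
def proj(f,P):
    R,t,F=cam(f); q=R@np.array(P)+t; return np.array([f['cx']+F*q[0]/q[2],f['cy']+F*q[1]/q[2]])
def tri(*a):
    A=np.zeros((3,3));b=np.zeros(3)
    for f,u,v in a:
        c,d=ray(f,u,v); d=d/np.linalg.norm(d); M=np.eye(3)-np.outer(d,d); A+=M;b+=M@c
    p=np.linalg.solve(A,b)
    return p,[np.linalg.norm(np.array(proj(f,p))-[u,v]).round(1) for f,u,v in a]
E
python3 - <<'E'
from h import *
np.set_printoptions(precision=4,suppress=True)
for n in ['scene','side','wrist']:
    f=snap(n,n+'0'); R,t,F=cam(f); print(n,f['fovy'],-R.T@t,R[2],F,f['cx'],f['cy'])
print(get_obs())
E
```

```text
scene 47.39876792510192 [-0.3438 -0.5121  1.0593] [ 0.6118  0.3253 -0.721 ] 437.4009862773919 249.05901489823015 188.87538418999918
side 55.97429109033474 [ 0.1534 -0.8978  0.8017] [ 0.2977  0.7159 -0.6315] 361.29500395007767 248.3221856221739 189.4995692510716
wrist 63.721376242591006 [0.6503 0.076  0.3718] [-0.0022 -0.2967 -0.955 ] 308.93317211243874 261.11134226322355 191.52931095966076
{'time_s': 0.15, 'qpos': array([-0.043 ,  0.4682, -0.0116,  1.6034,  0.006 ,  1.0714, -0.0563]), 'qd': array([ 0.0003, -0.001 , -0.0004, -0.0007, -0.0009,  0.0001,  0.0001]), 'effort': array([  0.0008, -53.2792,   0.0215, -25.1556,   0.0113,   0.0056,
        -0.    ]), 'position': array([ 0.6496, -0.0001,  0.2305]), 'eef_rot': array([ 0.7071,  0.7071, -0.0005, -0.0004]), 'wrist_force': array([-0.117 ,  0.3129,  0.1721]), 'moment': array([ 0.0085, -0.0502, -0.0119]), 'opening': 0.9976977026050364}
```

View pics/scene0.png

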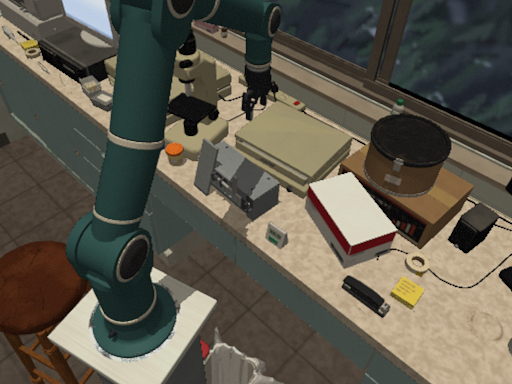

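View pics/side0.png

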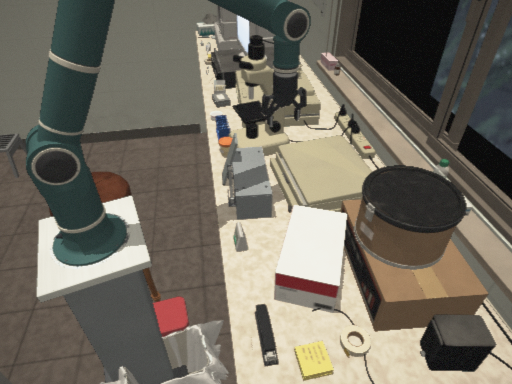

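View pics/wrist0.png

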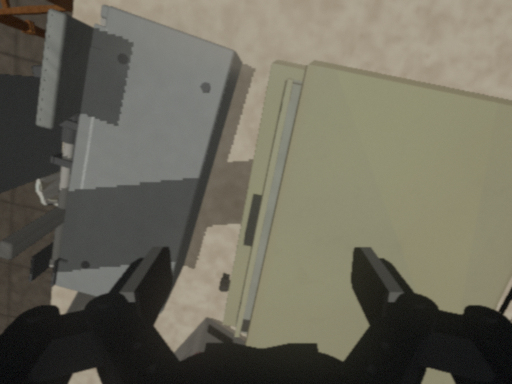

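Run:
```python
from h import *
def crop(fn,x0,y0,x1,y1,s,o):
    im=cv2.imread('pics/'+fn+'.png')[y0:y1,x0:x1]; cv2.imwrite('pics/'+o+'.png',cv2.resize(im,None,fx=s,fy=s,interpolation=cv2.INTER_CUBIC))
crop('scene0',150,130,290,250,5,'sc1'); crop('side0',200,130,360,250,5,'sd1')
crop('wrist0',0,0,260,300,2,'wr1')
```

```text
(no output)
```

View pics/sc1.png

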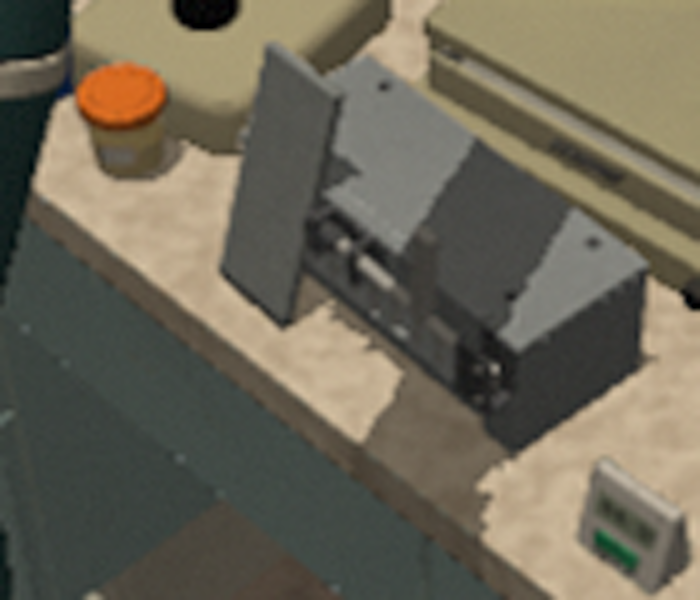

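View pics/sd1.png

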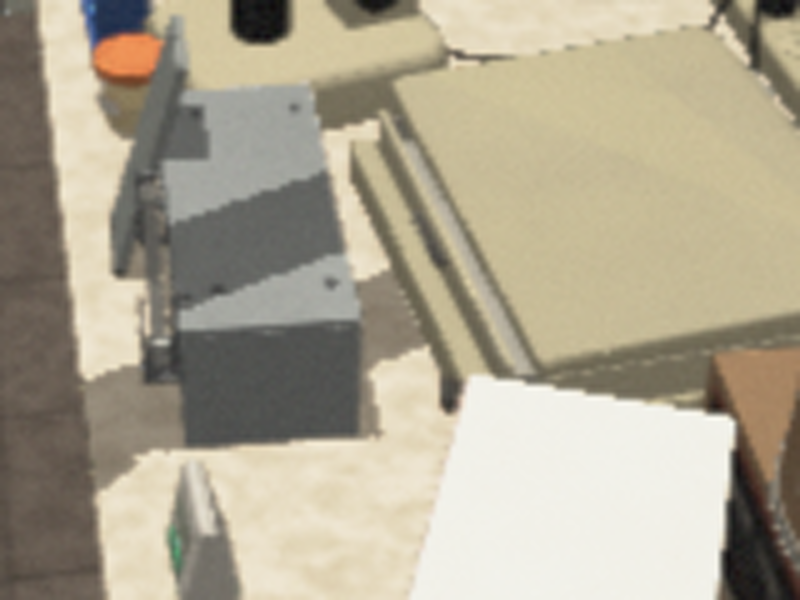

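View pics/wr1.png

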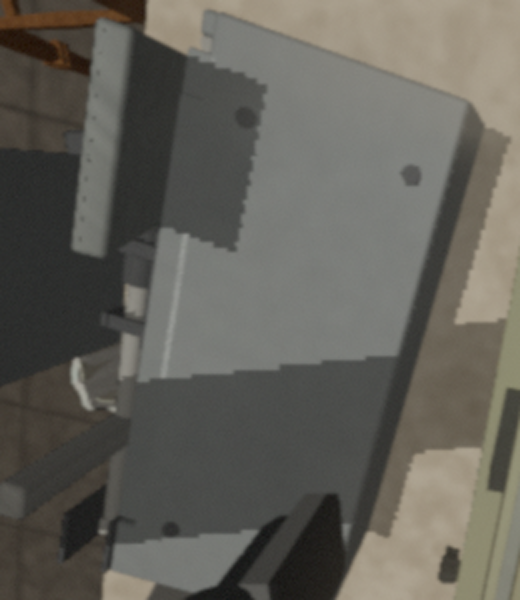

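Run:
```python
from h import *
np.set_printoptions(precision=4,suppress=True)
s,d,w=load('scene0'),load('side0'),load('wrist0')
S=lambda u,v:(s,150+(u+.5)/5-.5,130+(v+.5)/5-.5)
D=lambda u,v:(d,200+(u+.5)/5-.5,130+(v+.5)/5-.5)
W=lambda u,v:(w,(u+.5)/2-.5,(v+.5)/2-.5)
print('plate top L',tri(S(268,44),W(97,20)), 'R', tri(S(341,96),W(72,248)),'wside',tri(D(178,17),W(97,20)))
print('plate rear R',tri(S(341,96),W(105,257)))
print('foot L',onz(*S(222,272),0),'R',onz(*S(285,326),0), 'side R', onz(*D(122,277),0))
print('locker rearL w',onz(*W(472,100),.1),tri(S(365,53),W(472,100)),'side',onz(*D(312,84),.1))
print('frontL w',onz(*W(213,12),.1))
print('rearR',tri(S(645,268),D(357,318)), 'frontR',tri(S(517,348),D(182,330)),onz(*W(108,568),.1))
print('bottom rearR',onz(*D(358,436),0),'frontR',onz(*D(187,444),0),onz(*S(515,455),0))
print('gap line',onz(*W(185,235),.1),onz(*W(165,378),.1))
print('gate front line', onz(*W(160,235),.1),onz(*W(138,380),.1))
```

```text
plate top L (array([0.5291, 0.1216, 0.1729]), [np.float64(0.4), np.float64(2.9)]) R (array([0.509 , 0.0567, 0.1731]), [np.float64(0.9), np.float64(4.9)]) wside (array([0.5306, 0.121 , 0.1714]), [np.float64(0.9), np.float64(7.5)])
plate rear R (array([0.5141, 0.0563, 0.1685]), [np.float64(0.2), np.float64(0.9)])
foot L [0.4819 0.1384 0.    ] R [0.4611 0.0744 0.    ] side R [0.4625 0.0708 0.    ]
locker rearL w [0.6293 0.1113 0.1   ] (array([0.629 , 0.1118, 0.097 ]), [np.float64(0.1), np.float64(0.2)]) side [0.6266 0.1022 0.1   ]
frontL w [0.5295 0.1427 0.1   ]
rearR (array([ 0.5406, -0.1449,  0.0969]), [np.float64(0.2), np.float64(0.2)]) frontR (array([ 0.4407, -0.1091,  0.0967]), [np.float64(0.2), np.float64(0.2)]) [ 0.4386 -0.1066  0.1   ]
bottom rearR [ 0.5428 -0.1471  0.    ] frontR [ 0.4401 -0.1082  0.    ] [ 0.4398 -0.1108  0.    ]
gap line [0.5048 0.0584 0.1   ] [ 0.4851 -0.0057  0.1   ]
gate front line [0.4941 0.0584 0.1   ] [ 0.4725 -0.0067  0.1   ]
```

Run:
```python
from h import *
def crop(fn,x0,y0,x1,y1,s,o):
    im=cv2.imread('pics/'+fn+'.png')[y0:y1,x0:x1]; im=np.clip(im.astype(float)*1.8,0,255).astype(np.uint8); cv2.imwrite('pics/'+o+'.png',cv2.resize(im,None,fx=s,fy=s,interpolation=cv2.INTER_CUBIC))
crop('scene0',205,160,265,215,10,'sc2'); crop('side0',215,150,265,215,9,'sd2'); crop('wrist0',0,190,80,290,6,'wr2')
im=cv2.imread('pics/scene0.png')[165:325,255:415]; cv2.imwrite('pics/sc3.png',cv2.resize(im,None,fx=3.7,fy=3.7,interpolation=cv2.INTER_CUBIC))
im=cv2.imread('pics/side0.png')[200:380,215:365]; cv2.imwrite('pics/sd3.png',cv2.resize(im,None,fx=3.2,fy=3.2,interpolation=cv2.INTER_CUBIC))
```

```text
(no output)
```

View pics/sc2.png

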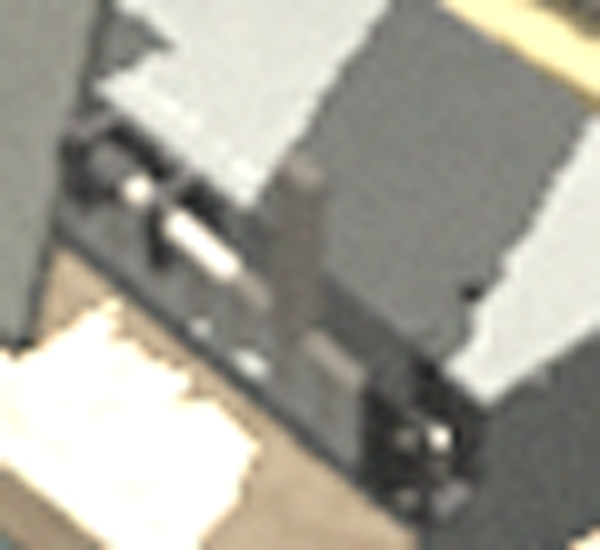

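View pics/sd2.png

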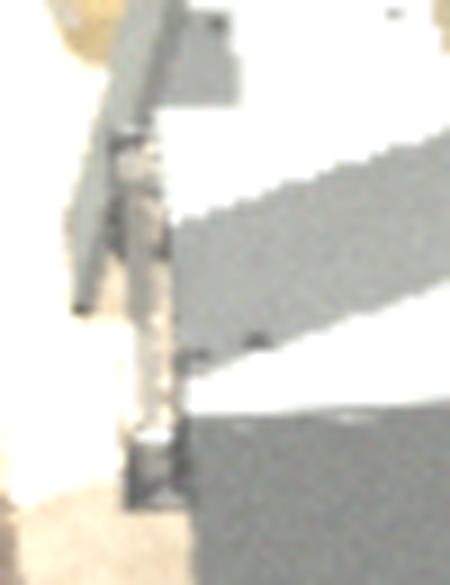

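View pics/wr2.png

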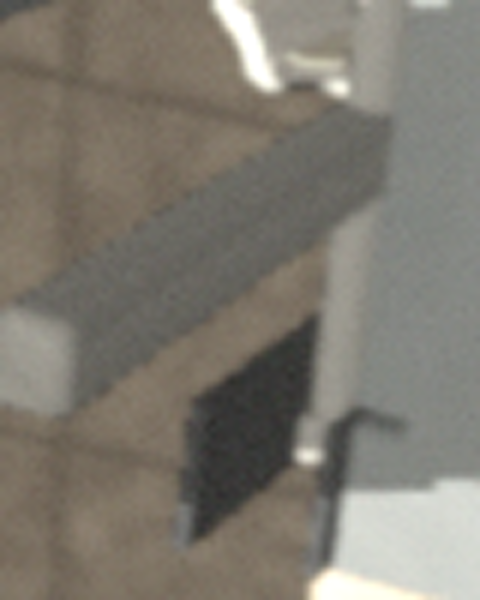

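View pics/sc3.png

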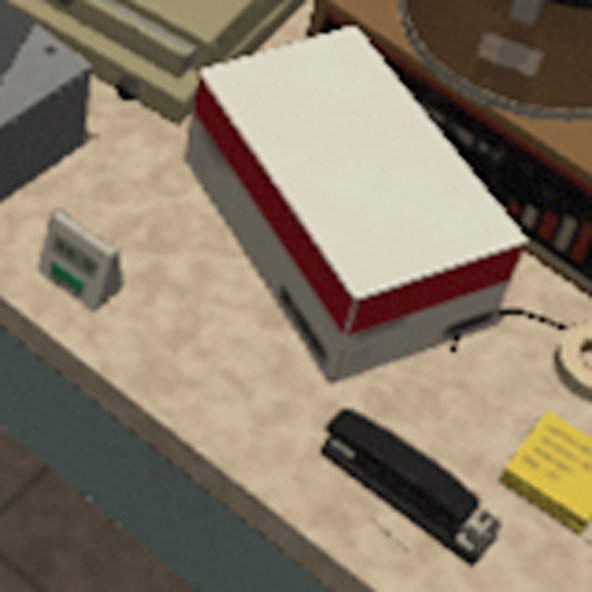

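View pics/sd3.png

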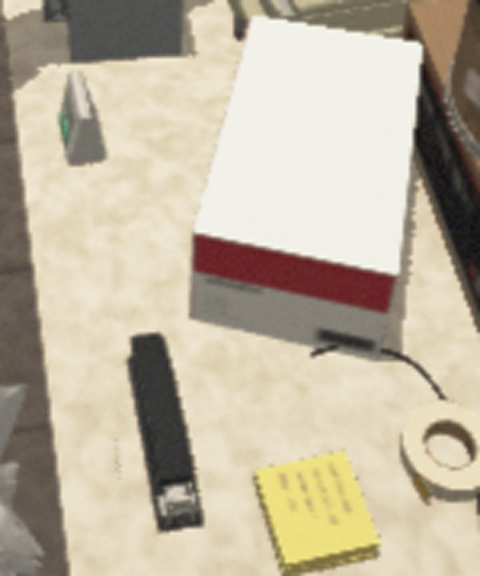

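Run:
```python
from h import *
np.set_printoptions(precision=4,suppress=True)
s,d,w=load('scene0'),load('side0'),load('wrist0')
C=lambda f,x0,y0,k:(lambda u,v:(f,x0+(u+.5)/k-.5,y0+(v+.5)/k-.5))
S3=C(s,255,165,3.7);D3=C(d,215,200,3.2);S2=C(s,205,160,10);W2=C(w,0,190,6)
print('carton top')
P={}
for n,a,b in [('FL',(202,73),(255,17)),('FR',(352,298),(193,236)),('RR',(526,240),(397,275)),('RL',(355,27),(420,42))]:
    P[n]=tri(S3(*a),D3(*b)); print(n,P[n], onz(*S3(*a),.112),onz(*D3(*b),.112))
print('bot FL',onz(*S3(190,160),0),'FR',onz(*S3(333,381),0),onz(*D3(191,318),0))
print('timer',onz(*S3(42,268),0),onz(*S3(97,308),0),onz(*S3(122,280),0), onz(*D3(70,163),0),onz(*D3(104,160),0))
print('stapler',[onz(*S3(u,v),0)[:2] for u,v in [(322,450),(472,562),(345,410)]],[onz(*D3(u,v),0)[:2] for u,v in [(132,365),(160,528),(203,522)]],[onz(*D3(u,v),0.04)[:2] for u,v in [(131,340),(163,336)]])
print('tab top centre',tri(S2(305,172),W2(35,358)))
for z in(.15,.156,.16):print(onz(*S2(305,172),z),onz(*W2(35,358),z))
```

```text
carton top
FL (array([ 0.5716, -0.2331,  0.109 ]), [np.float64(0.1), np.float64(0.1)]) [ 0.5682 -0.2342  0.112 ] [ 0.5702 -0.2355  0.112 ]
FR (array([ 0.4159, -0.4212,  0.104 ]), [np.float64(0.8), np.float64(0.9)]) [ 0.4118 -0.4209  0.112 ] [ 0.4112 -0.4284  0.112 ]
RR (array([ 0.529 , -0.5166,  0.1102]), [np.float64(0.3), np.float64(0.3)]) [ 0.5282 -0.5163  0.112 ] [ 0.5273 -0.5182  0.112 ]
RL (array([ 0.6829, -0.325 ,  0.1131]), [np.float64(0.1), np.float64(0.1)]) [ 0.6837 -0.325   0.112 ] [ 0.6842 -0.3238  0.112 ]
bot FL [ 0.5725 -0.235   0.    ] FR [ 0.4178 -0.4248  0.    ] [ 0.4152 -0.4236  0.    ]
timer [ 0.4031 -0.1773  0.    ] [ 0.3893 -0.2344  0.    ] [ 0.4247 -0.2398  0.    ] [ 0.388 -0.233  0.   ] [ 0.4176 -0.2425  0.    ]
stapler [array([ 0.3555, -0.4392]), array([ 0.3222, -0.5651]), array([ 0.3974, -0.4421])] [array([ 0.355 , -0.4424]), array([ 0.321, -0.564]), array([ 0.3498, -0.5723])] [array([ 0.3528, -0.4459]), array([ 0.3761, -0.4526])]
tab top centre (array([ 0.448 , -0.0414,  0.1521]), [np.float64(0.5), np.float64(2.1)])
[ 0.4506 -0.0418  0.15  ] [ 0.4452 -0.0411  0.15  ]
[ 0.4453 -0.0449  0.156 ] [ 0.4508 -0.038   0.156 ]
[ 0.4418 -0.0469  0.16  ] [ 0.4545 -0.0359  0.16  ]
```

```bash
cat >> h.py <<'E'
from scipy.spatial.transform import Rotation as Ro
def xax(th): return np.array([np.cos(th),np.sin(th),0])
def Rplate(th,lean):
    "tool R for plate yaw th, leaning toward its +x"
    L=np.sin(lean)*xax(th)+np.cos(lean)*np.array([0,0,1]); z=-L
    y=np.cos(lean)*xax(th)-np.sin(lean)*np.array([0,0,1]); x=np.cross(y,z)
    return np.c_[x,y,z]
def plan(p0,R0,p1,R1):
    rv=Ro.from_matrix(R0.T@R1).as_rotvec(degrees=True)/4
    print('turn units',rv.round(2),'shift in R1',(R1.T@(p1-p0)/.03).round(2),'shift in R0',(R0.T@(p1-p0)/.03).round(2))
def cur():
    o=get_obs(); return np.array(o['position']),Ro.from_quat(o['eef_rot']).as_matrix(),o
np.set_printoptions(precision=4,suppress=True)
E
python3 - <<'E'
from h import *
p,R,o=cur()
c=np.array([.4998,.096,.086]); R1=Rplate(-.332,.29)
g=c-R1[:,2]*.046; print(g)
plan(p,R,g-R1[:,2]*.06,R1)
E
```

```text
[0.5122 0.0917 0.1301]
turn units [4.1  0.69 4.72] shift in R1 [ 1.4  -4.15  2.73] shift in R0 [ 2.87 -4.04  1.44]
```

{"api": "send_rows", "payload": {
  "commands": [
    [0.41,0.07,0.47,0.215,-0.41,0.15,0],
    [0.41,0.07,0.47,0.215,-0.41,0.15,0],
    [0.41,0.07,0.47,0.215,-0.41,0.15,0],
    [0.41,0.07,0.47,0.215,-0.41,0.15,0],
    [0.41,0.07,0.47,0.215,-0.41,0.15,0],
    [0.41,0.07,0.47,0.215,-0.41,0.15,0],
    [0.41,0.07,0.47,0.215,-0.41,0.15,0],
    [0.41,0.07,0.47,0.215,-0.41,0.15,0],
    [0.41,0.07,0.47,0.215,-0.41,0.15,0],
    [0.41,0.07,0.47,0.215,-0.41,0.15,0]
  ]
}}

```text
time_s: 1.4
position: [0.5335, 0.0833, 0.2032]
eef_rot: [0.806, 0.574, -0.084, -0.118]
wrist_force: [0.2, -1.5, 0.5]
opening: 0.495
```

Run:
```python
from h import *
p,R,o=cur(); print(p,o['opening'],o['qpos'],o['time_s'])
c=np.array([.4998,.096,.086]); R1=Rplate(-.332,.29)
g=c-R1[:,2]*.046
plan(p,R,g,R1)
f=snap('wrist','w1'); snap('scene','s1')
for k in (.085,.09,.095): pass
L=-R1[:,2];Y=R1[:,0];N=R1[:,1]
for a in(-1,1):
  for b in (-1,1): print(a,b,proj(f,c+L*.09+Y*.035*a+N*.005*b))
```

```text
[0.5335 0.0833 0.2032] 0.4954861974890512 [-0.1347  0.461  -0.0079  1.7155 -0.1367  1.2279 -0.412 ] 1.4
turn units [-0.01 -0.01 -0.01] shift in R1 [ 0.03 -0.03  2.55] shift in R0 [ 0.03 -0.03  2.55]
-1 -1 [250.9246 274.8473]
-1 1 [266.4471 274.8405]
1 -1 [249.5658 168.6702]
1 1 [266.8889 168.6514]
```

View pics/w1.png

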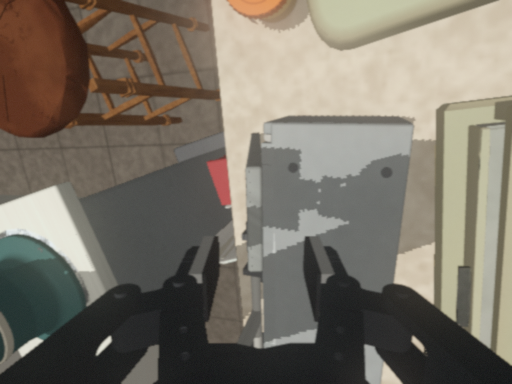

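Run:
```python
from h import *
im=cv2.imread('pics/w1.png')[110:350,215:345]; im=np.clip(im*1.6,0,255).astype(np.uint8); cv2.imwrite('pics/w1c.png',cv2.resize(im[:,:],None,fx=3,fy=2.5,interpolation=cv2.INTER_CUBIC))
im=cv2.imread('pics/s1.png')[110:230,170:290]; cv2.imwrite('pics/s1c.png',cv2.resize(im,None,fx=5,fy=5,interpolation=cv2.INTER_CUBIC))
```

```text
(no output)
```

View pics/w1c.png

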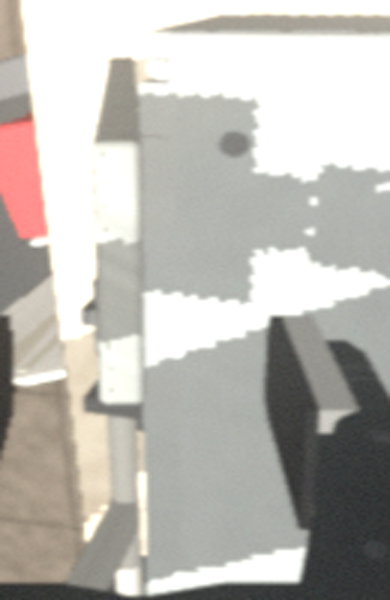

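View pics/s1c.png

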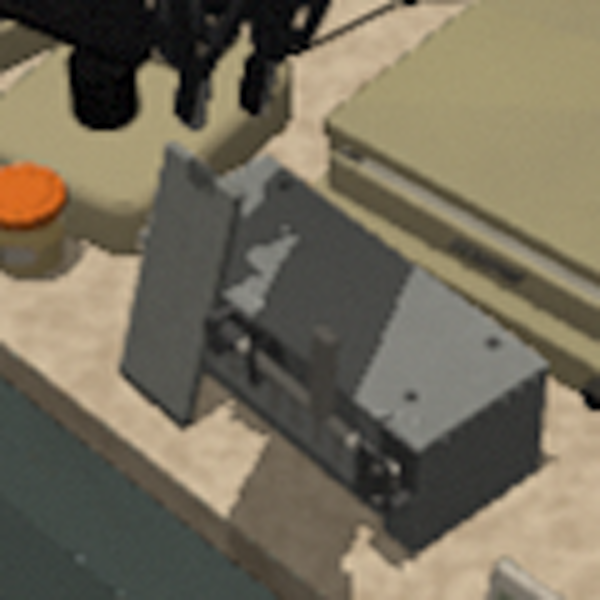

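{"api": "send_rows", "payload": {
  "commands": [
    [0,0,0,0.04,-0.06,0.2,0],
    [0,0,0,0.04,-0.06,0.3,0],
    [0,0,0,0,0,0.4,0],
    [0,0,0,0,0,0.4,0],
    [0,0,0,0,0,0.4,0],
    [0,0,0,0,0,0.4,0],
    [0,0,0,0,0,0.3,0],
    [0,0,0,0,0,0.15,0],
    [0,0,0,0,0,0,-0.5],
    [0,0,0,0,0,0,-1]
  ]
}}

```text
time_s: 2.75
position: [0.5102, 0.0937, 0.1315]
eef_rot: [0.805, 0.575, -0.084, -0.119]
wrist_force: [-3.6, 1.7, 8.4]
opening: 0.109
```

Run:
```python
from h import *
p,R,o=cur(); print(p,o['opening'],o['wrist_force'],o['moment'])
f=snap('wrist','w2'); snap('scene','s2')
im=cv2.imread('pics/s2.png')[110:230,170:290]; cv2.imwrite('pics/s2c.png',cv2.resize(im,None,fx=5,fy=5,interpolation=cv2.INTER_CUBIC))
```

```text
[0.5102 0.0937 0.1315] 0.10938601581653912 [-3.5565  1.7446  8.3529] [0.6541 1.8277 0.1314]
```

View pics/w2.png

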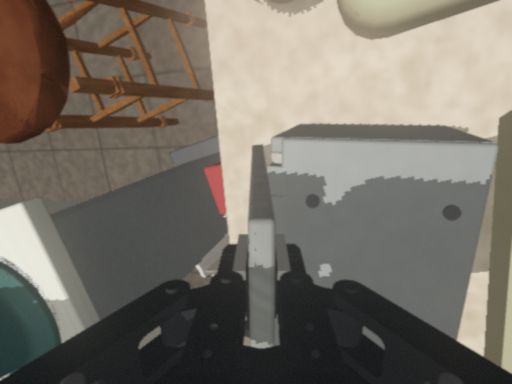

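View pics/s2c.png

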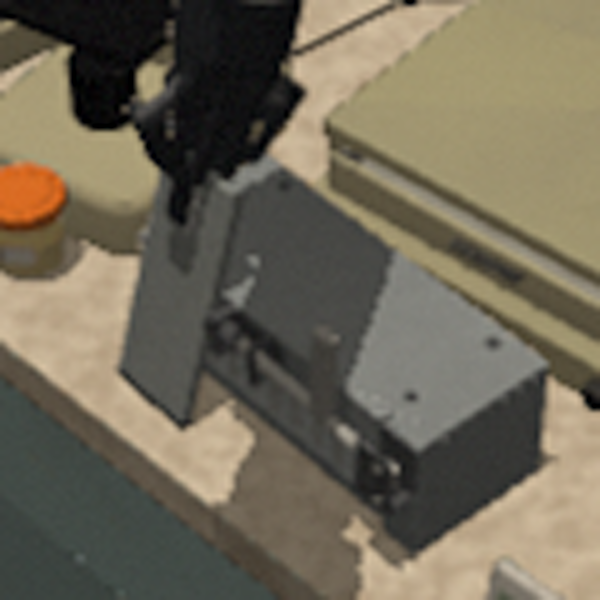

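```bash
cat >> h.py <<'E'
TH=-.685; LEAN=.29
FM=np.array([.4915,-.3280,0])
def place(gap,up,off=0.):
    R2=Rplate(TH,LEAN); yax=np.array([-np.sin(TH),np.cos(TH),0])
    # rear foot edge at distance .112*tan(lean)+gap in front
    e=FM-xax(TH)*(.112*np.tan(LEAN)+gap)+yax*off+np.array([0,0,up])
    foot=e-R2[:,1]*.005
    return foot-R2[:,2]*.1365,R2
E
python3 - <<'E'
from h import *
p,R,o=cur(); print(p,o['wrist_force'])
lift=np.array([-.02,0.006,.19])
print('lift',(R.T@lift/.03).round(2))
pt,R2=place(.006,.15); print(pt, 'final',place(.006,0)[0])
plan(p+lift,R,pt,R2)
E
```

```text
[0.5099 0.0938 0.1317] [-3.428   0.6988  5.1694]
lift [-0.02 -2.49 -5.86]
[ 0.4875 -0.3247  0.2822] final [ 0.4875 -0.3247  0.1322]
turn units [-0.03  1.45  4.87] shift in R1 [-11.01   8.9   -1.28] shift in R0 [-13.42   4.69  -0.05]
```

{"api": "send_rows", "payload": {
  "commands": [
    [0,0,0,0,-0.1,-0.2,-1],
    [0,0,0,0,-0.2,-0.4,-1],
    [0,0,0,0,-0.3,-0.6,-1],
    [0,0,0,0,-0.3,-0.7,-1],
    [0,0,0,0,-0.3,-0.8,-1],
    [0,0,0,0,-0.3,-0.8,-1],
    [0,0,0,0,-0.3,-0.8,-1],
    [0,0,0,0,-0.3,-0.7,-1],
    [0,0,0,0,-0.3,-0.6,-1],
    [0,0,0,0,-0.1,-0.3,-1]
  ]
}}

```text
time_s: 4.1
position: [0.4911, 0.1001, 0.3243]
eef_rot: [0.805, 0.575, -0.082, -0.117]
wrist_force: [0.5, -0.2, -1.3]
opening: 0.107
```

Run:
```python
from h import *
p,R,o=cur(); print(p,o['wrist_force'],o['opening'])
f=snap('scene','s3')
pt,R2=place(.006,.15)
plan(p,R,pt,R2)
im=f['image'][60:230,150:290,::-1]; cv2.imwrite('pics/s3c.png',cv2.resize(im,None,fx=3.5,fy=3.5,interpolation=cv2.INTER_CUBIC))
```

```text
[0.4911 0.1001 0.3243] [ 0.4636 -0.2236 -1.2869] 0.10659447615652419
turn units [0.05 1.4  4.88] shift in R1 [-11.04   8.9   -1.19] shift in R0 [-13.44   4.69   0.05]
```

View pics/s3c.png

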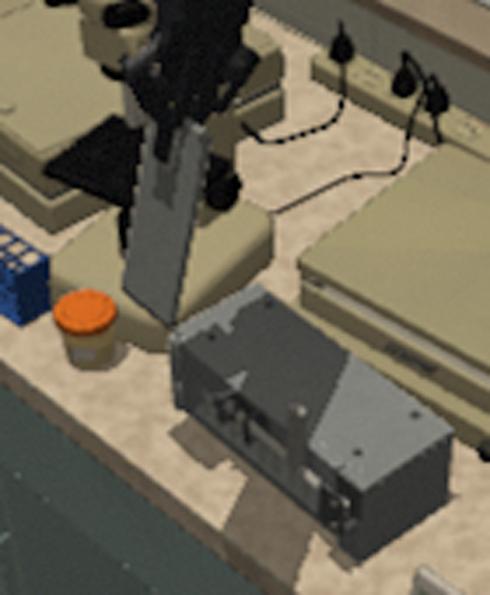

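{"api": "send_rows", "payload": {
  "commands": [
    [0,0.04,0.1,-0.3,0.1,0,-1],
    [0,0.06,0.2,-0.5,0.2,0,-1],
    [0,0.07,0.25,-0.65,0.3,0,-1],
    [0,0.07,0.25,-0.7,0.3,0,-1],
    [0,0.07,0.25,-0.7,0.3,0,-1],
    [0,0.07,0.25,-0.7,0.3,0,-1],
    [0,0.07,0.25,-0.7,0.35,0,-1],
    [0,0.07,0.25,-0.7,0.35,0,-1],
    [0,0.07,0.25,-0.7,0.35,0,-1],
    [0,0.07,0.25,-0.7,0.35,0,-1]
  ]
}}

```text
time_s: 5.4
position: [0.4919, -0.1095, 0.2968]
eef_rot: [0.851, 0.505, -0.074, -0.124]
wrist_force: [-0.2, 0.5, 0.1]
opening: 0.109
```

Run:
```python
from h import *
p,R,o=cur(); print(p,o['wrist_force'],o['opening'])
pt,R2=place(.006,.15)
plan(p,R,pt,R2)
```

```text
[ 0.4919 -0.1095  0.2968] [-0.1832  0.5298  0.1373] 0.1093463383161311
turn units [0.01 0.77 2.55] shift in R1 [-5.65  4.38 -0.8 ] shift in R0 [-6.37  3.31 -0.47]
```

{"api": "send_rows", "payload": {
  "commands": [
    [0,0.08,0.28,-0.7,0.4,-0.07,-1],
    [0,0.08,0.28,-0.7,0.4,-0.07,-1],
    [0,0.08,0.28,-0.7,0.4,-0.07,-1],
    [0,0.08,0.28,-0.7,0.45,-0.07,-1],
    [0,0.08,0.28,-0.7,0.45,-0.07,-1],
    [0,0.08,0.28,-0.7,0.45,-0.07,-1],
    [0,0.08,0.28,-0.65,0.45,-0.07,-1],
    [0,0.08,0.25,-0.6,0.4,-0.07,-1],
    [0,0.08,0.2,-0.4,0.3,-0.05,-1],
    [0,0.05,0.14,-0.2,0.15,-0.04,-1]
  ]
}}

```text
time_s: 6.65
position: [0.49, -0.3246, 0.2828]
eef_rot: [0.894, 0.424, -0.062, -0.13]
wrist_force: [0.3, -0.1, -1.5]
opening: 0.109
```

Run:
```python
from h import *
p,R,o=cur(); print(p,o['wrist_force'],o['opening'],o['qpos'])
pt,R2=place(.006,.04)
plan(p,R,pt,R2)
f=snap('wrist','w4'); g=snap('scene','s4'); h=snap('side','d4')
cv2.imwrite('pics/sd4c.png',np.hstack([cv2.resize(x,None,fx=2.4,fy=2.4,interpolation=cv2.INTER_CUBIC) for x in (g['image'][100:340,240:400,::-1],h['image'][100:340,200:360,::-1])]))
```

```text
[ 0.49   -0.3246  0.2828] [ 0.3216 -0.1069 -1.5326] 0.10875295565189122 [ 0.3625  0.4841  0.268   1.5054 -0.1435  1.4592 -0.0292]
turn units [ 0.01 -0.   -0.  ] shift in R1 [-0.06  0.99  3.55] shift in R0 [-0.06  0.99  3.55]
```

View pics/w4.png

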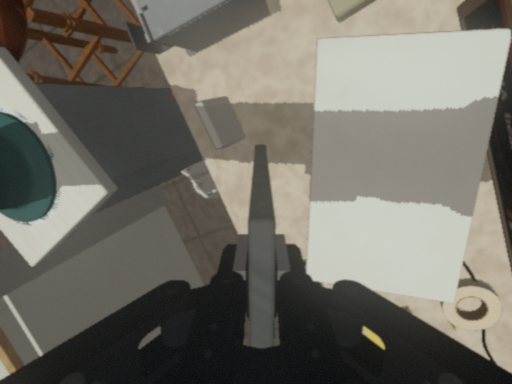

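View pics/sd4c.png

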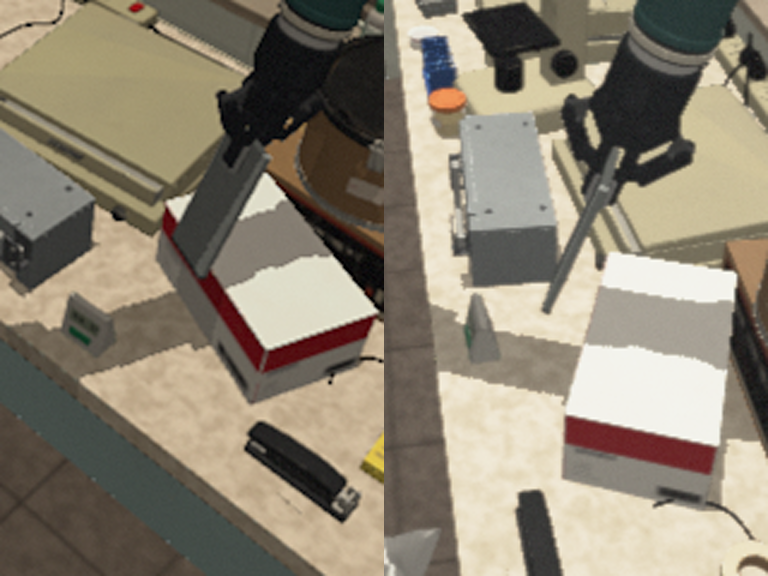

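Run:
```python
from h import *
f=load('wrist' and 'w4')
a=onz(f,318,38,.112); b=onz(f,308,262,.112); c=onz(f,510,30,.112); print(a,b,c)
d=(a-b)/np.linalg.norm(a-b); print('theta',np.arctan2(-d[0],d[1]))
n=xax(TH); print('front offset from FM', (a-FM)@n,(b-FM)@n)
```

```text
[ 0.5715 -0.2292  0.112 ] [ 0.4296 -0.4045  0.112 ] [ 0.6837 -0.3226  0.112 ]
theta -0.6806856088817302
front offset from FM -0.0005366932005664354 0.0004362069281488659
```

{"api": "send_rows", "payload": {
  "commands": [
    [0,0,0,-0.03,0.0,0.2,-1],
    [0,0,0,-0.03,0.05,0.4,-1],
    [0,0,0,0,0.1,0.6,-1],
    [0,0,0,0,0.17,0.6,-1],
    [0,0,0,0,0.18,0.6,-1],
    [0,0,0,0,0.18,0.6,-1],
    [0,0,0,0,0.18,0.6,-1],
    [0,0,0,0,0.18,0.55,-1],
    [0,0,0,0,0.15,0.35,-1],
    [0,0,0,0,0.1,0.18,-1]
  ]
}}

```text
time_s: 8.05
position: [0.4868, -0.3232, 0.1367]
eef_rot: [0.894, 0.425, -0.062, -0.13]
wrist_force: [0.4, 0.8, -0.5]
opening: 0.109
```

Run:
```python
from h import *
p,R,o=cur(); print(p,o['wrist_force'],o['opening'])
pt,R2=place(.0,.0)
plan(p,R,pt,R2)
g=snap('scene','s5'); h=snap('side','d5')
cv2.imwrite('pics/sd5c.png',np.hstack([cv2.resize(x,None,fx=4,fy=4,interpolation=cv2.INTER_CUBIC) for x in (g['image'][170:300,260:360,::-1],h['image'][170:300,230:330,::-1])]))
```

```text
[ 0.4868 -0.3232  0.1367] [ 0.4286  0.8402 -0.509 ] 0.10909502105281371
turn units [0.01 0.   0.02] shift in R1 [-0.02  0.28  0.07] shift in R0 [-0.02  0.28  0.07]
```

View pics/sd5c.png

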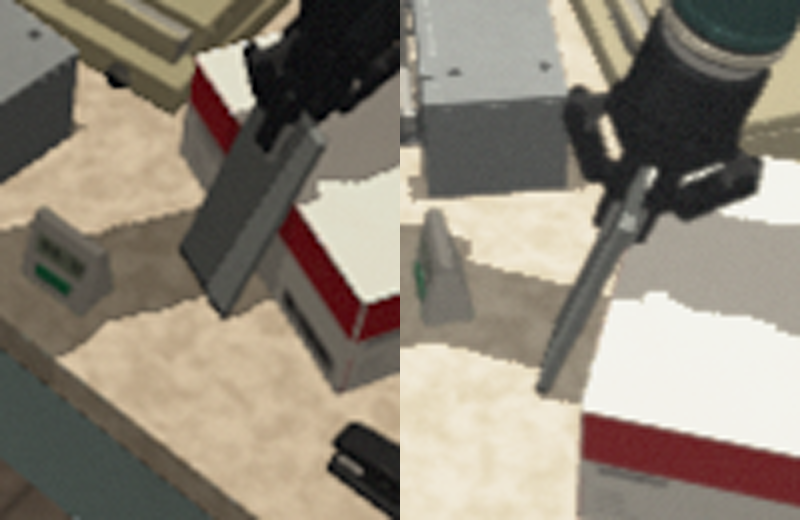

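{"api": "send_rows", "payload": {
  "commands": [
    [0,0,0,0,0.01,0.04,-1],
    [0,0,0,0,0.01,0.04,-1],
    [0,0,0,0,0.01,0.03,-1],
    [0,0,0,0,0.01,0.03,-1],
    [0,0,0,0,0.04,-0.01,-1],
    [0,0,0,0,0.04,-0.01,-1],
    [0,0,0,0,0.04,-0.01,-1],
    [0,0,0,0,0.03,-0.01,-1],
    [0,0,0,0,0,0,-1],
    [0,0,0,0,0,0,-1]
  ]
}}

```text
time_s: 9.4
position: [0.4903, -0.3261, 0.1329]
eef_rot: [0.894, 0.425, -0.062, -0.13]
wrist_force: [-0.2, -0.2, -1.6]
opening: 0.108
```

Run:
```python
from h import *
p,R,o=cur(); print(p,o['wrist_force'],o['moment'],o['opening'])
pt,R2=place(.0,.0)
plan(p,R,pt,R2)
```

```text
[ 0.4903 -0.3261  0.1329] [-0.1719 -0.1945 -1.5862] [-0.2349 -0.2318  0.0279] 0.1075508712777482
turn units [0.01 0.   0.02] shift in R1 [-0.02  0.1  -0.01] shift in R0 [-0.02  0.1  -0.01]
```

{"api": "send_rows", "payload": {
  "commands": [
    [0,0,0,0,0.005,0.02,-1],
    [0,0,0,0,0.005,0.02,-1],
    [0,0,0,0,0.005,0.02,-1],
    [0,0,0,0,0.005,0.02,-1],
    [0,0,0,0,0.02,-0.005,-1],
    [0,0,0,0,0.02,-0.005,-1],
    [0,0,0,0,0.02,-0.005,-1],
    [0,0,0,0,0,0,-1],
    [0,0,0,0,0,0,-1],
    [0,0,0,0,0,0,-1]
  ]
}}

```text
time_s: 10.65
position: [0.4913, -0.327, 0.1319]
eef_rot: [0.894, 0.425, -0.062, -0.131]
wrist_force: [-1.1, 0.4, 9.6]
opening: 0.109
```

Run:
```python
from h import *
p,R,o=cur(); print(p,o['wrist_force'],o['moment'],o['opening'])
pt,R2=place(.0,.0)
plan(p,R,pt,R2)
g=snap('scene','s6'); h=snap('side','d6')
cv2.imwrite('pics/sd6c.png',np.hstack([cv2.resize(x,None,fx=4,fy=4,interpolation=cv2.INTER_CUBIC) for x in (g['image'][170:300,260:360,::-1],h['image'][170:300,230:330,::-1])]))
```

```text
[ 0.4913 -0.327   0.1319] [-1.1032  0.3991  9.5908] [0.8147 1.0023 0.0036] 0.10913742676644152
turn units [-0.01 -0.    0.02] shift in R1 [-0.02  0.05 -0.02] shift in R0 [-0.02  0.05 -0.02]
```

View pics/sd6c.png

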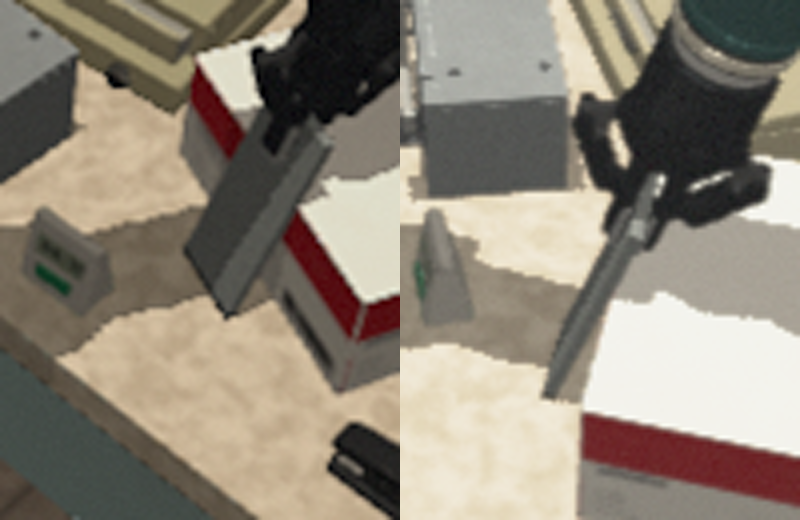

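{"api": "send_rows", "payload": {
  "commands": [
    [0,0,0,0,0.02,-0.005,-1],
    [0,0,0,0,0,0,-0.7],
    [0,0,0,0,0,0,-0.5],
    [0,0,0,0,0,0,-0.3],
    [0,0,0,0,0,0,-0.3],
    [0,0,0,0,0,0,-0.3],
    [0,0,0,0,0,-0.1,-0.3],
    [0,0,0,0,0,-0.3,-0.3],
    [0,0,0,0,0,-0.5,-0.3],
    [0,0,0,0,0,-0.7,-0.3]
  ]
}}

```text
time_s: 12.0
position: [0.5031, -0.3365, 0.1775]
eef_rot: [0.894, 0.425, -0.062, -0.13]
wrist_force: [-0.2, -0.3, 0.8]
opening: 0.348
```

Run:
```python
from h import *
p,R,o=cur(); print(p,o['wrist_force'],o['moment'],o['opening'])
g=snap('scene','s7'); h=snap('side','d7')
cv2.imwrite('pics/sd7c.png',np.hstack([cv2.resize(x,None,fx=4,fy=4,interpolation=cv2.INTER_CUBIC) for x in (g['image'][170:300,260:360,::-1],h['image'][170:300,230:330,::-1])]))
```

```text
[ 0.5031 -0.3365  0.1775] [-0.2118 -0.2718  0.7817] [-0.2246 -0.1872  0.0626] 0.3478819248216009
```

View pics/sd7c.png

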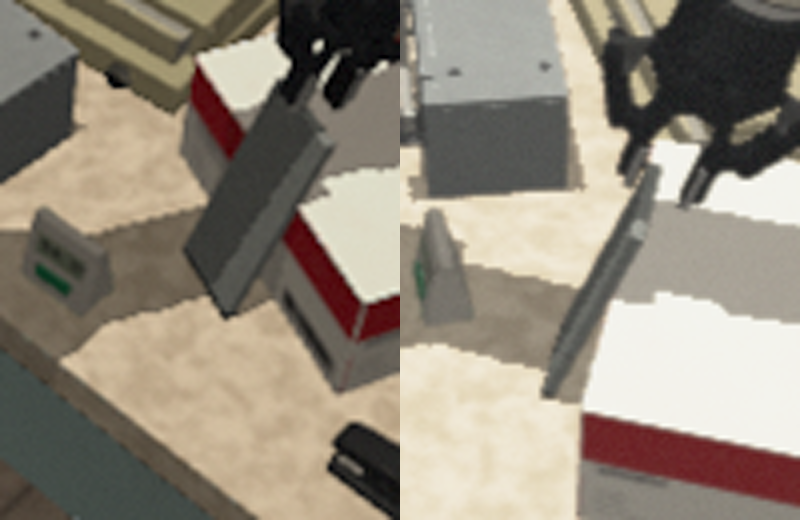

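```bash
cat >> h.py <<'E'
LT=-.332
def Rtab(th,phi):
    ya=np.array([-np.sin(th),np.cos(th),0]); z=-(np.cos(phi)*np.array([0,0,1])+np.sin(phi)*ya); y=xax(th)
    return np.c_[np.cross(y,z),y,z]
E
python3 - <<'E'
from h import *
p,R,o=cur()
R3=Rtab(LT,.25); g=np.array([.448,-.0414,.138])+.019*R3[:,2]
p1=p-R[:,2]*.06; print(p1,g)
plan(p1,R,g-.09*R3[:,2],R3); print(g-.09*R3[:,2])
E
```

```text
[ 0.5176 -0.3484  0.237 ] [ 0.4465 -0.0458  0.1196]
turn units [-4.62 -4.25 -4.48] shift in R1 [ 9.46 -5.53 -1.38] shift in R0 [ 7.02 -7.84  3.34]
[ 0.4537 -0.0248  0.2068]
```

{"api": "send_rows", "payload": {
  "commands": [
    [0,0,0,0,0,-0.7,-0.3],
    [0,0,0,0,0,-0.8,-0.3],
    [0,0,0,0,0,-0.6,-0.3],
    [-0.2,-0.15,-0.2,0.25,-0.3,0.05,-0.1],
    [-0.3,-0.27,-0.28,0.45,-0.5,0.15,0],
    [-0.3,-0.27,-0.28,0.47,-0.5,0.15,0],
    [-0.3,-0.27,-0.28,0.5,-0.5,0.1,0],
    [-0.3,-0.27,-0.28,0.5,-0.5,0.1,0],
    [-0.3,-0.27,-0.28,0.5,-0.5,0.1,0],
    [-0.3,-0.27,-0.28,0.5,-0.5,0.1,0]
  ]
}}

```text
time_s: 13.35
position: [0.4874, -0.2093, 0.2329]
eef_rot: [0.865, 0.494, -0.079, -0.045]
wrist_force: [-0.1, 0.2, 0.2]
opening: 0.502
```

Run:
```python
from h import *
p,R,o=cur(); print(p,o['wrist_force'],o['opening'])
R3=Rtab(LT,.25); g=np.array([.448,-.0414,.138])+.019*R3[:,2]
plan(p,R,g-.09*R3[:,2],R3); print(g-.09*R3[:,2])
```

```text
[ 0.4874 -0.2093  0.2329] [-0.1061  0.1781  0.2387] 0.5024187387590583
turn units [-2.7  -2.47 -2.56] shift in R1 [ 5.49 -3.07 -0.5 ] shift in R0 [ 4.82 -3.94  1.06]
[ 0.4537 -0.0248  0.2068]
```

{"api": "send_rows", "payload": {
  "commands": [
    [-0.3,-0.27,-0.28,0.52,-0.4,0.05,0],
    [-0.3,-0.27,-0.28,0.55,-0.4,0.05,0],
    [-0.3,-0.27,-0.28,0.55,-0.4,0.05,0],
    [-0.3,-0.27,-0.28,0.55,-0.4,0.05,0],
    [-0.3,-0.27,-0.28,0.55,-0.4,0.02,0],
    [-0.3,-0.27,-0.28,0.55,-0.4,0.02,0],
    [-0.3,-0.27,-0.28,0.55,-0.35,0.02,0],
    [-0.3,-0.27,-0.28,0.55,-0.35,0.02,0],
    [-0.2,-0.2,-0.2,0.5,-0.25,0,0],
    [-0.1,-0.11,-0.12,0.3,-0.15,0,0]
  ]
}}

```text
time_s: 14.6
position: [0.4567, -0.0264, 0.2085]
eef_rot: [0.808, 0.576, -0.102, 0.072]
wrist_force: [-0.6, -0.3, 0.5]
opening: 0.499
```

Run:
```python
from h import *
p,R,o=cur(); print(p,o['wrist_force'],o['opening'],o['qpos'])
R3=Rtab(LT,.25); g=np.array([.448,-.0414,.138])+.019*R3[:,2]
plan(p,R,g,R3)
f=snap('wrist','w8');s=snap('scene','s8')
print('pred tab top',proj(f,[.448,-.0414,.156]))
cv2.imwrite('pics/s8c.png',cv2.resize(s['image'][130:230,190:290,::-1],None,fx=5,fy=5,interpolation=cv2.INTER_CUBIC))
cv2.imwrite('pics/w8c.png',cv2.resize(np.clip(f['image'][130:384,190:340,::-1]*1.7,0,255).astype(np.uint8),None,fx=2.3,fy=2.3,interpolation=cv2.INTER_CUBIC))
```

```text
[ 0.4567 -0.0264  0.2085] [-0.5599 -0.3483  0.548 ] 0.4992224130905004 [-0.2364  0.2281  0.0802  2.0353  0.2392  1.0119 -0.6292]
turn units [-0.01  0.01  0.01] shift in R1 [ 0.03 -0.11  3.05] shift in R0 [ 0.03 -0.11  3.05]
pred tab top [255.8983 217.8413]
```

View pics/w8.png

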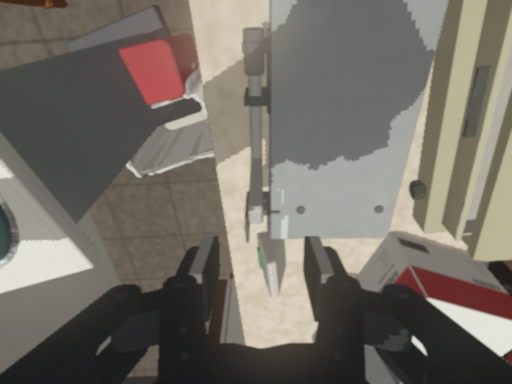

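View pics/s8c.png

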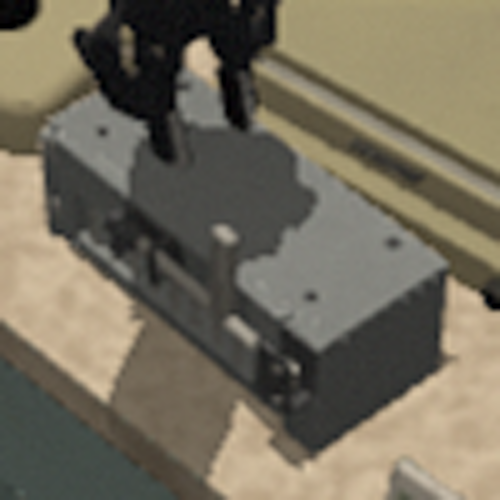

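View pics/w8c.png

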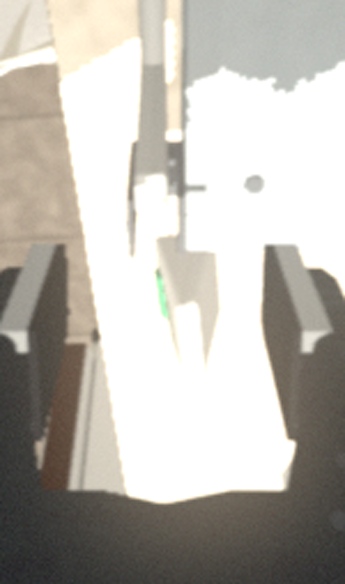

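Run:
```python
from h import *
f=load('w8');s=load('s8')
a=cv2.resize(f['image'][180:250,220:290,::-1],None,fx=7,fy=7,interpolation=cv2.INTER_CUBIC)
b=cv2.resize(s['image'][165:205,215:255,::-1],None,fx=7,fy=7,interpolation=cv2.INTER_CUBIC);b=cv2.resize(b,(490,490)) if 0 else cv2.copyMakeBorder(b,0,490-b.shape[0],0,0,cv2.BORDER_CONSTANT)
cv2.imwrite('pics/ws8.png',np.hstack([a,b]))
```

```text
(no output)
```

View pics/ws8.png

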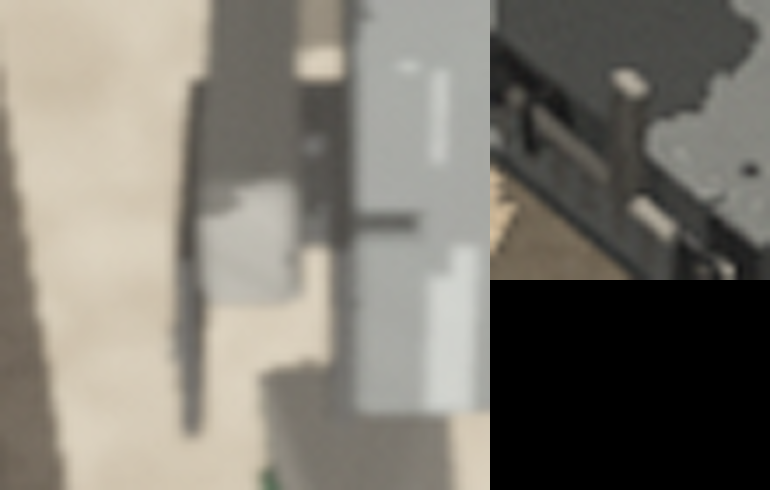

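Run:
```python
from h import *
f=load('w8');s=load('s8');w0=load('wrist0')
W=(f,255.3,214.3);S=(s,234.6,176.3);W0=(w0,5.5,249.3)
print(tri(W,S),tri(W,W0),tri(W,S,W0))
for z in(.15,.153,.156):print(onz(*W,z))
p,R,o=cur()
for z in (.15,.153,.156): print(R.T@(onz(*W,z)-p))
```

```text
(array([ 0.4483, -0.0409,  0.1531]), [np.float64(0.9), np.float64(0.2)]) (array([ 0.448 , -0.0399,  0.1532]), [np.float64(0.5), np.float64(0.5)]) (array([ 0.4482, -0.0405,  0.153 ]), [np.float64(0.5), np.float64(0.3), np.float64(1.1)])
[ 0.4471 -0.0425  0.15  ]
[ 0.4478 -0.0405  0.153 ]
[ 0.4486 -0.0385  0.156 ]
[-0.0033 -0.0043  0.0614]
[-0.002  -0.0043  0.058 ]
[-0.0006 -0.0042  0.0545]
```

{"api": "send_rows", "payload": {
  "commands": [
    [0,0,0,0.02,-0.07,0.2,0],
    [0,0,0,0.02,-0.07,0.4,0],
    [0,0,0,0,0,0.5,0],
    [0,0,0,0,0,0.5,0],
    [0,0,0,0,0,0.5,0],
    [0,0,0,0,0,0.5,0],
    [0,0,0,0,0,0.3,0],
    [0,0,0,0,0,0.15,0],
    [0,0,0,0,0,0,0],
    [0,0,0,0,0,0,-0.4]
  ]
}}

```text
time_s: 15.95
position: [0.4476, -0.0467, 0.1207]
eef_rot: [0.809, 0.575, -0.101, 0.073]
wrist_force: [-0.1, 0.2, -0.5]
opening: 0.309
```

Run:
```python
from h import *
p,R,o=cur(); print(p,o['wrist_force'],o['opening'])
f=snap('wrist','w9');s=snap('scene','s9')
a=cv2.resize(f['image'][130:330,170:350,::-1],None,fx=2.5,fy=2.5,interpolation=cv2.INTER_CUBIC)
b=cv2.resize(s['image'][145:225,190:270,::-1],(500,500),interpolation=cv2.INTER_CUBIC)
cv2.imwrite('pics/ws9.png',cv2.resize(np.hstack([a,b]),None,fx=.8,fy=.8))
```

```text
[ 0.4476 -0.0467  0.1207] [-0.0739  0.1611 -0.5447] 0.30889109477767673
```

View pics/ws9.png

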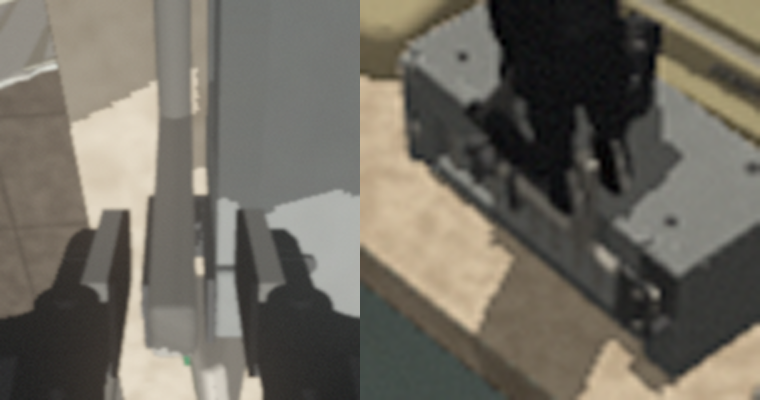

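{"api": "send_rows", "payload": {
  "commands": [
    [0,0,0,0,-0.03,0.05,-0.6],
    [0,0,0,0,0,0,-1],
    [0,0,0,0,0,0,-1],
    [0,0,0,0,0,0,-1],
    [0,0,0,0,0,0,-1],
    [0,0,0,0,0,0,-1],
    [0,0,0,0,0,0,-1],
    [0,0,0,0,0,0,-1],
    [0,0,0,0,0,0,-1],
    [0,0,0,0,0,0,-1]
  ]
}}

```text
time_s: 17.3
position: [0.446, -0.047, 0.1188]
eef_rot: [0.809, 0.575, -0.102, 0.072]
wrist_force: [-4.0, 0.9, 1.4]
opening: 0.109
```

Run:
```python
from h import *
p,R,o=cur(); print(p,o['wrist_force'],o['moment'],o['opening'])
gp=p-.019*R[:,2]; print('grasp',gp)
# pivot estimate
ya=np.array([-np.sin(LT),np.cos(LT),0]); ez=np.array([0,0,1])
tab=np.array([gp[0],gp[1],gp[2]])
# path: lift tilt t, draw d. pivot height .088, tab at r=.097, height above bolt ~ .138-.088=.05
piv=tab+ya*.097; piv[2]=gp[2]-.049
def pose(t,d):
    # relative to initial
    v=tab-piv; u=-ya  # bolt dir outward
    loc=np.array([v@u-d, v[2]])
    P=piv+u*(loc[0]*np.cos(t)-loc[1]*np.sin(t))+ez*(loc[0]*np.sin(t)+loc[1]*np.cos(t))
    Rr=Ro.from_rotvec(xax(LT)*(-t)).as_matrix()  # check sign below
    chk=Rr@u
    assert t==0 or chk[2]>0
    R1=Rr@R
    return P+.019*R1[:,2],R1
pc,Rc=p,R
for t,d in [(.05,0),(.1,.0),(.11,.01),(.11,.02),(.11,.03),(.08,.03)]:
    p1,R1=pose(t,d); print(t,d,p1); plan(pc,Rc,p1,R1); pc,Rc=p1,R1
```

```text
[ 0.446  -0.047   0.1188] [-3.9808  0.8636  1.4203] [0.5234 0.8595 0.1431] 0.10919157332121615
grasp [ 0.4475 -0.0426  0.1372]
0.05 0 [ 0.4465 -0.0454  0.1239]
turn units [-0.   -0.72  0.  ] shift in R1 [ 0.   -0.   -0.18] shift in R0 [ 0.01 -0.   -0.18]
0.1 0.0 [ 0.4471 -0.0436  0.1288]
turn units [-0.   -0.72  0.  ] shift in R1 [ 0.   -0.   -0.18] shift in R0 [ 0.01 -0.   -0.18]
0.11 0.01 [ 0.4505 -0.0338  0.1287]
turn units [-0.   -0.14  0.  ] shift in R1 [ 0.32 -0.   -0.12] shift in R0 [ 0.33 -0.   -0.11]
0.11 0.02 [ 0.4537 -0.0245  0.1276]
turn units [0. 0. 0.] shift in R1 [ 0.32 -0.   -0.08] shift in R0 [ 0.32 -0.   -0.08]
0.11 0.03 [ 0.457  -0.0151  0.1265]
turn units [0. 0. 0.] shift in R1 [ 0.32 -0.   -0.08] shift in R0 [ 0.32 -0.   -0.08]
0.08 0.03 [ 0.4566 -0.0161  0.1245]
turn units [ 0.    0.43 -0.  ] shift in R1 [-0.01  0.    0.08] shift in R0 [-0.01  0.    0.08]
```

{"api": "send_rows", "payload": {
  "commands": [
    [0,-0.15,0,0,0,-0.04,-1],
    [0,-0.2,0,0,0,-0.05,-1],
    [0,-0.2,0,0,0,-0.05,-1],
    [0,-0.2,0,0,0,-0.05,-1],
    [0,-0.2,0,0,0,-0.05,-1],
    [0,-0.2,0,0,0,-0.05,-1],
    [0,-0.2,0,0,0,-0.05,-1],
    [0,-0.15,0,0,0,-0.03,-1],
    [0,0,0,0,0,0,-1],
    [0,0,0,0,0,0,-1]
  ]
}}

```text
time_s: 18.55
position: [0.4474, -0.0436, 0.1295]
eef_rot: [0.802, 0.57, -0.143, 0.102]
wrist_force: [-3.6, 1.8, 2.5]
opening: 0.109
```

Run:
```python
from h import *
p,R,o=cur(); print(p,o['wrist_force'],o['moment'],o['opening'])
s=snap('side','d10');w=snap('scene','s10')
a=cv2.resize(s['image'][150:220,210:280,::-1],(500,500),interpolation=cv2.INTER_CUBIC)
b=cv2.resize(w['image'][150:220,200:270,::-1],(500,500),interpolation=cv2.INTER_CUBIC)
cv2.imwrite('pics/x10.png',cv2.resize(np.hstack([a,b]),None,fx=.8,fy=.8))
```

```text
[ 0.4474 -0.0436  0.1295] [-3.5956  1.8252  2.4566] [1.0793 0.8042 0.0828] 0.1094360569492088
```

View pics/x10.png

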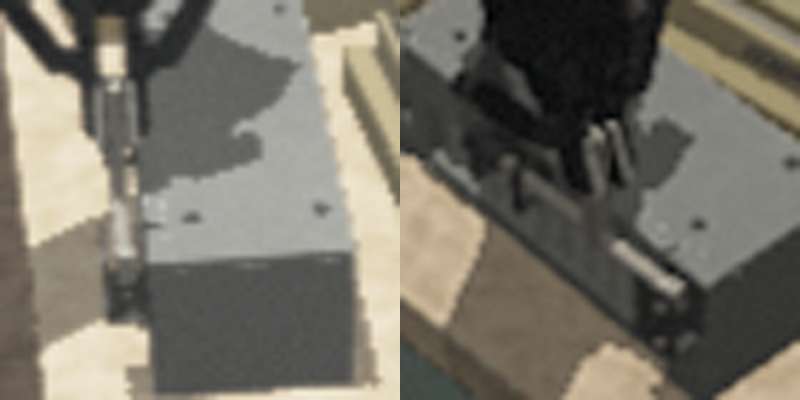

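{"api": "send_rows", "payload": {
  "commands": [
    [0,-0.07,0,0.08,0,-0.03,-1],
    [0,-0.07,0,0.12,0,-0.04,-1],
    [0,0,0,0.12,0,-0.03,-1],
    [0,0,0,0.12,0,-0.03,-1],
    [0,0,0,0.12,0,-0.03,-1],
    [0,0,0,0.12,0,-0.03,-1],
    [0,0,0,0.12,0,-0.03,-1],
    [0,0,0,0.12,0,-0.03,-1],
    [0,0,0,0.11,0,-0.03,-1],
    [0,0,0,0,0,0,-1]
  ]
}}

```text
time_s: 19.9
position: [0.4578, -0.0132, 0.1269]
eef_rot: [0.802, 0.57, -0.147, 0.105]
wrist_force: [-6.4, 2.4, 7.5]
opening: 0.113
```

Run:
```python
from h import *
p,R,o=cur(); print(p,o['wrist_force'],o['moment'],o['opening'],o['qpos'])
s=snap('side','d11');w=snap('scene','s11')
a=cv2.resize(s['image'][150:220,210:280,::-1],(500,500),interpolation=cv2.INTER_CUBIC)
b=cv2.resize(w['image'][150:220,200:270,::-1],(500,500),interpolation=cv2.INTER_CUBIC)
cv2.imwrite('pics/x11.png',cv2.resize(np.hstack([a,b]),None,fx=.8,fy=.8))
```

```text
[ 0.4578 -0.0132  0.1269] [-6.3917  2.4229  7.5337] [ 1.004   1.3057 -0.1168] 0.1131107332787519 [-0.3369  0.3989  0.1033  2.0624  0.3367  0.9123 -0.8104]
```

View pics/x11.png

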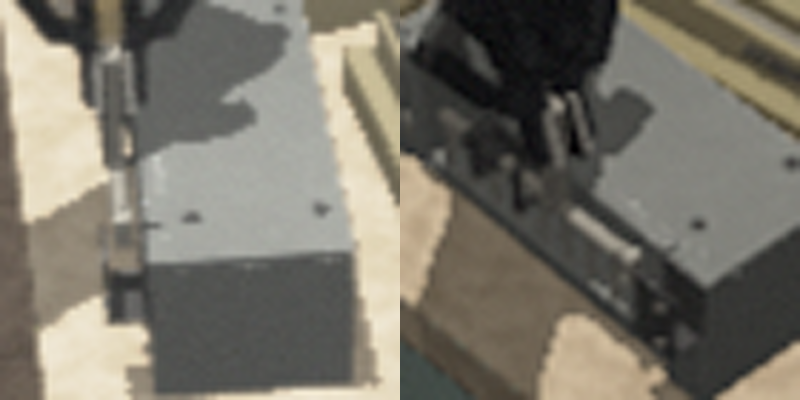

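```bash
cat >> h.py <<'E'
H=np.array([.519,.125,0])
def swing(p,R,a,n):
    Rz=Ro.from_rotvec([0,0,-a]).as_matrix(); h=H.copy();h[2]=p[2]
    p1=h+Rz@(p-h); R1=Rz@R
    return p1,R1
E
python3 - <<'E'
from h import *
p,R,o=cur(); print(p,o['wrist_force'])
for a in (10,30):
    p1,R1=swing(p,R,np.radians(a),1); print(a,p1,np.hypot(*p1[:2])); 
    p2,R2=swing(p,R,np.radians(a)/10,1); plan(p,R,p1,R1); plan(p,R,p2,R2)
E
```

```text
[ 0.4578 -0.0132  0.1269] [-6.1218  2.6139  9.0407]
10 [ 0.4348 -0.0005  0.1269] 0.43475580988875123
turn units [ 0.89 -0.    2.34] shift in R1 [-0.   -0.88  0.  ] shift in R0 [ 0.14 -0.87 -0.05]
turn units [ 0.09 -0.    0.23] shift in R1 [ 0.01 -0.09 -0.  ] shift in R0 [ 0.01 -0.09 -0.  ]
30 [0.3969 0.0359 0.1269] 0.3985328226663883
turn units [ 2.67 -0.    7.01] shift in R1 [-0.44 -2.57  0.16] shift in R0 [ 0.82 -2.46 -0.31]
turn units [ 0.27 -0.    0.7 ] shift in R1 [ 0.01 -0.26 -0.01] shift in R0 [ 0.03 -0.26 -0.01]
```

{"api": "send_rows", "payload": {
  "commands": [
    [0.09,0,0.23,0.01,-0.09,0,-1],
    [0.09,0,0.23,0.01,-0.09,0,-1],
    [0.09,0,0.23,0.01,-0.09,0,-1],
    [0.09,0,0.23,0.01,-0.09,0,-1],
    [0.09,0,0.23,0.01,-0.09,0,-1],
    [0.09,0,0.23,0.01,-0.09,0,-1],
    [0.09,0,0.23,0.01,-0.09,0,-1],
    [0.09,0,0.23,0.01,-0.09,0,-1],
    [0.09,0,0.23,0,-0.08,0,-1],
    [0.09,0,0.23,0,-0.08,0,-1]
  ]
}}

```text
time_s: 21.25
position: [0.4366, -0.0009, 0.1265]
eef_rot: [0.848, 0.499, -0.154, 0.093]
wrist_force: [-0.9, 1.1, 6.7]
opening: 0.108
```

Run:
```python
from h import *
p,R,o=cur(); print(p,o['wrist_force'],o['moment'],o['opening'],o['qpos'])
s=snap('side','d12');w=snap('scene','s12');snap('wrist','w12')
a=cv2.resize(s['image'][130:230,190:290,::-1],(500,500),interpolation=cv2.INTER_CUBIC)
b=cv2.resize(w['image'][130:230,190:290,::-1],(500,500),interpolation=cv2.INTER_CUBIC)
cv2.imwrite('pics/x12.png',cv2.resize(np.hstack([a,b]),None,fx=.8,fy=.8))
```

```text
[ 0.4366 -0.0009  0.1265] [-0.9264  1.1465  6.7403] [0.6593 0.2417 0.4266] 0.10814887050223053 [-0.3585  0.394   0.1162  2.0718  0.2712  0.9457 -0.9413]
```

View pics/x12.png

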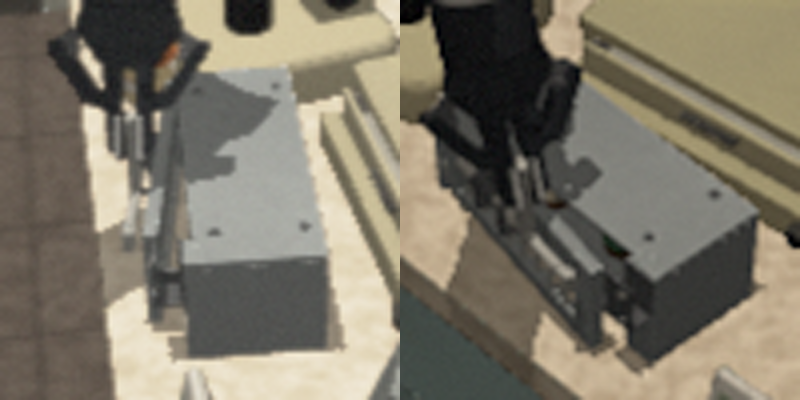

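{"api": "send_rows", "payload": {
  "commands": [
    [0.13,0,0.34,0.01,-0.13,0,-1],
    [0.17,0,0.45,0.02,-0.17,0,-1],
    [0.18,0,0.47,0.02,-0.18,0,-1],
    [0.18,0,0.47,0.02,-0.18,0,-1],
    [0.18,0,0.47,0.02,-0.18,0,-1],
    [0.18,0,0.47,0.02,-0.18,0,-1],
    [0.18,0,0.47,0.02,-0.18,0,-1],
    [0.18,0,0.47,0.02,-0.18,0,-1],
    [0.17,0,0.45,0.02,-0.17,0,-1],
    [0.13,0,0.34,0.01,-0.13,0,-1]
  ]
}}

```text
time_s: 22.65
position: [0.4005, 0.0337, 0.125]
eef_rot: [0.918, 0.353, -0.167, 0.066]
wrist_force: [-0.9, 0.7, 11.4]
opening: 0.108
```

Run:
```python
from h import *
p,R,o=cur(); print(p,o['wrist_force'],o['moment'],o['opening'],o['qpos'])
y=R[:,1]; print('jaw yaw',np.degrees(np.arctan2(y[1],y[0])), 'swing', np.degrees(LT)-np.degrees(np.arctan2(y[1],y[0])))
s=snap('side','d13');w=snap('scene','s13');snap('wrist','w13')
a=cv2.resize(s['image'][130:230,180:280,::-1],(500,500),interpolation=cv2.INTER_CUBIC)
b=cv2.resize(w['image'][130:230,180:280,::-1],(500,500),interpolation=cv2.INTER_CUBIC)
cv2.imwrite('pics/x13.png',cv2.resize(np.hstack([a,b]),None,fx=.8,fy=.8))
```

```text
[0.4005 0.0337 0.125 ] [-0.8559  0.6585 11.3868] [0.3539 0.0808 0.4926] 0.1080971424884974 [-0.4013  0.3893  0.1345  2.0854  0.1318  0.9966 -1.1945]
jaw yaw -47.872800465758445 swing 28.850601667415113
```

View pics/x13.png

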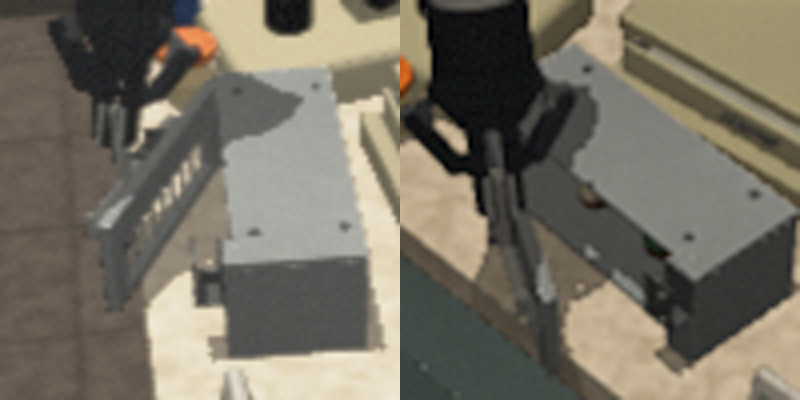

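View pics/w13.png

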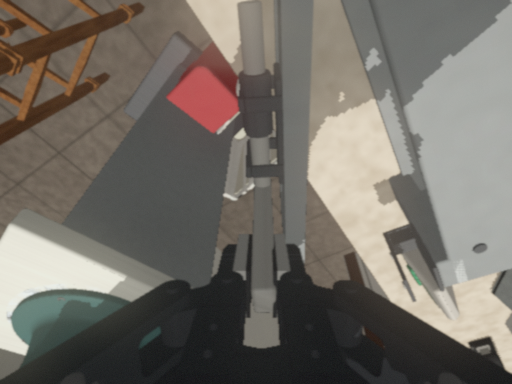

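View pics/s13.png

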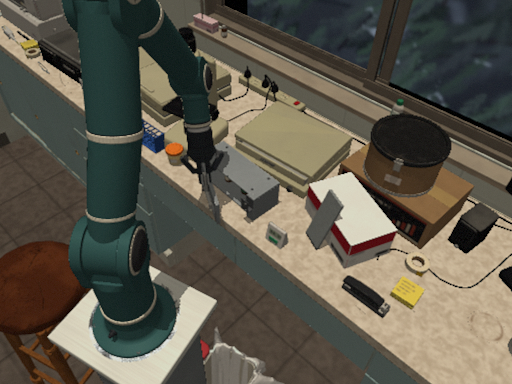

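Run:
```python
from h import *
f=load('w13');d=load('d13')
im=f['image'][0:270,230:330,::-1]; cv2.imwrite('pics/w13c.png',cv2.resize(im,None,fx=3,fy=2.2,interpolation=cv2.INTER_CUBIC))
for a,b in [((313,0),(305,240)),((279,30),(285,240))]:
    A=onz(f,*a,.1);B=onz(f,*b,.1);v=A-B; yaw=np.arctan2(-v[0],v[1]); print(A,B,np.degrees(LT-yaw))
E=onz(d,206.3,185.5,.1); v=E-H; print(E,np.hypot(*v[:2]), np.degrees(LT-np.arctan2(v[0],-v[1])))
```

```text
[0.4931 0.092  0.1   ] [0.4056 0.0021 0.1   ] 25.208865431533386
[0.4779 0.0943 0.1   ] [0.3975 0.0112 0.1   ] 25.0337380683257
[ 0.3727 -0.0291  0.1   ] 0.21249639693717737 24.505614406743714
```

View pics/w13c.png

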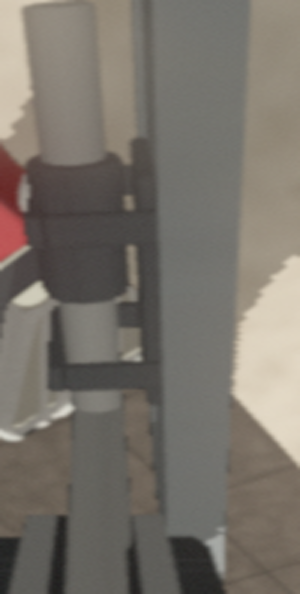

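{"api": "send_rows", "payload": {
  "commands": [
    [0.06,0,0.15,0.01,-0.06,-0.01,-1],
    [0.06,0,0.15,0.01,-0.06,-0.01,-1],
    [0.06,0,0.15,0,-0.06,-0.01,-1],
    [0.06,0,0.15,0,-0.06,-0.01,-1],
    [0.06,0,0.15,0,-0.06,-0.01,-1],
    [0.06,0,0.15,0,-0.06,-0.01,-1],
    [0.06,0,0.15,0,-0.06,0,-1],
    [0.03,0,0.08,0,-0.03,0,-1],
    [0,0,0,0,0,0,-1],
    [0,0,0,0,0,0,-1]
  ]
}}

```text
time_s: 24.05
position: [0.3916, 0.0447, 0.1256]
eef_rot: [0.932, 0.314, -0.171, 0.057]
wrist_force: [0.4, 2.4, 6.9]
opening: 0.111
```

Run:
```python
from h import *
p,R,o=cur(); print(p,o['wrist_force'],o['moment'],o['opening'],o['qd'])
y=R[:,1]; print('swing', np.degrees(LT)-np.degrees(np.arctan2(y[1],y[0])))
f=snap('wrist','w14');s=snap('side','d14');w=snap('scene','s14')
im=f['image'][0:270,230:330,::-1]; 
a=cv2.resize(im,None,fx=2.2,fy=2.2,interpolation=cv2.INTER_CUBIC)
b=cv2.resize(s['image'][130:240,175:275,::-1],(540,594),interpolation=cv2.INTER_CUBIC)
cv2.imwrite('pics/x14.png',np.hstack([a,b]))
```

```text
[0.3916 0.0447 0.1256] [0.3633 2.4234 6.8602] [ 0.4431 -0.3694  0.3932] 0.11057704457951444 [-0.0005  0.0003 -0.0016  0.0001 -0.0014 -0.0002 -0.0007]
swing 33.718705428355946
```

View pics/x14.png

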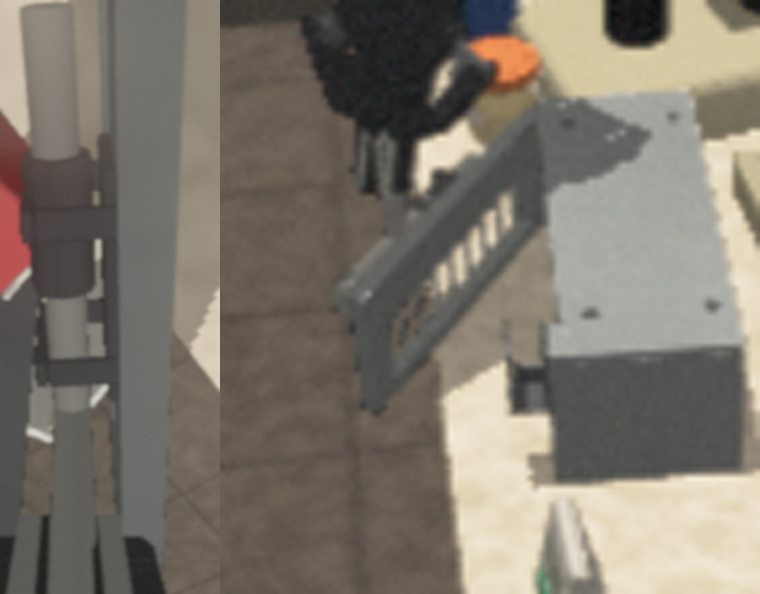

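Run:
```python
from h import *
f=load('w14');d=load('d14')
C=np.array([.535,0,0]);X=xax(LT);Y=np.array([-np.sin(LT),np.cos(LT),0])
for a,b in [((314.3,0),(303.4,254)),((279.8,45),(284.3,243))]:
    A=onz(f,*a,.1);B=onz(f,*b,.1);v=A-B; yaw=np.arctan2(-v[0],v[1]); print([( (q-C)@X,(q-C)@Y) for q in(A,B)],np.degrees(LT-yaw))
# locker roof front/any edge in wrist w14 for reference yaw
for u,v in [(200,185.6),(205,188)]:
    E=onz(d,u,v,.1);print((E-C)@X,(E-C)@Y)
for a in (25,28,30,32,35):
    t=np.radians(a); e=C+X*(-.056-.222*np.sin(t))+Y*(.115-.222*np.cos(t))+np.array([0,0,.1]); print(a,proj(d,e))
cv2.imwrite('pics/w14.png',f['image'][:,:,::-1])
```

```text
[(np.float64(-0.07422455422974535), np.float64(0.07431102784846982)), (np.float64(-0.14491026377275576), np.float64(-0.04526356260928376))] 30.58916908099509
[(np.float64(-0.09253451498218668), np.float64(0.0684004792715422)), (np.float64(-0.14974944692137349), np.float64(-0.02971099068687722))] 30.24913443681976
-0.163693527197178 -0.07890271192200589
-0.14787869136563372 -0.09251081053118518
25 [204.406  186.7727]
28 [201.0966 185.9492]
30 [198.9547 185.3407]
32 [196.8682 184.6861]
35 [193.8493 183.621 ]
```

View pics/w14.png

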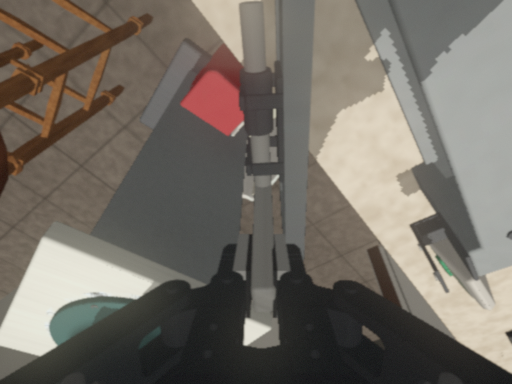

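{"api": "send_rows", "payload": {
  "commands": [
    [0,0,0,0,0,0,-1],
    [0,0,0,0,0,0,-1],
    [0,0,0,0,0,0,-1],
    [0,0,0,0,0,0,-1],
    [0,0,0,0,0,0,-1],
    [0,0,0,0,0,0,-1],
    [0,0,0,0,0,0,-1],
    [0,0,0,0,0,0,-1],
    [0,0,0,0,0,0,-1],
    [0,0,0,0,0,0,-1]
  ]
}}

```text
time_s: 25.45
position: [0.3916, 0.0447, 0.1256]
eef_rot: [0.932, 0.314, -0.171, 0.057]
wrist_force: [0.7, 2.2, 7.1]
opening: 0.11
```

Run:
```python
from h import *
p,R,o=cur(); print(p,o['wrist_force'],o['opening'],o['time_s'],np.abs(o['qd']).max())
f=snap('wrist','w15');g=snap('scene','s15');h=snap('side','d15');w=load('w14')
print('wrist diff vs w14',np.abs(f['image'].astype(int)-w['image']).mean())
A=onz(f,357,0,.1);B=onz(f,482,277,.1);v=A-B;print('roof edge yaw',np.arctan2(-v[0],v[1]))
s0=load('scene0')
cv2.imwrite('pics/x15.png',np.hstack([cv2.resize(x,None,fx=2.2,fy=2.2,interpolation=cv2.INTER_CUBIC) for x in (g['image'][130:330,240:410,::-1],h['image'][130:330,170:340,::-1])]))
```

```text
[0.3916 0.0447 0.1256] [0.6868 2.1989 7.1052] 0.1103264613817265 25.45 0.002052507638807246
wrist diff vs w14 1.0677456325954862
roof edge yaw -0.2984236440696496
```

View pics/x15.png

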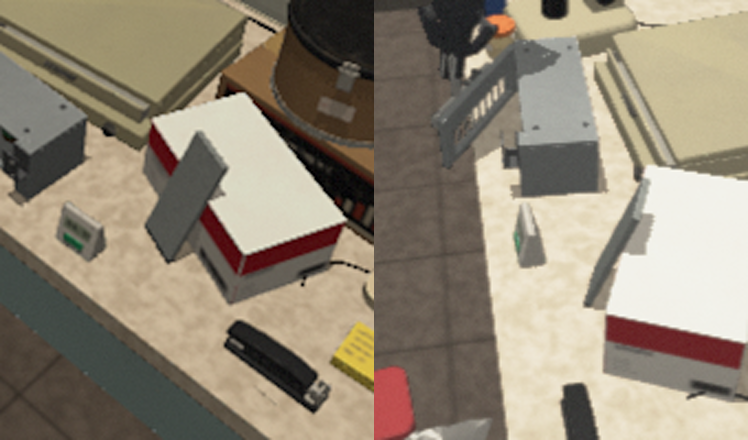

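```bash
python3 -c "
from workcell import close_job
print(close_job())"
```

```text
the job is handed in; nothing more can be done
None
```

The job is done and handed in at about 25.5 s. The plate leans against the carton, the bolt is drawn, and the gate is held about 30 degrees ajar by the bolt's handle.

**What I did**
- I gripped the plate by its top, carried it over the bench timer, and stood it on its short end against the carton's front. It leans at about 0.29 rad.
- With the gate still shut, I gripped the bolt's handle, tilted it up about 0.1 rad, drew it about 32 mm toward the hinge, and swung the gate open.

**Last checks**
- **Gate angle:** estimates were 30.2 and 30.6 degrees from the gate's top edges in the wrist picture, about 29 from the side picture, and about 32 against a rough reading of the locker roof's edge. They disagree by about 3 degrees.
- **Grip twist:** the gripper turned 33.7 degrees in all, about 3 to 4 degrees more than the gate, so the handle is slightly twisted in the grip.
- **Stillness:** over 1.4 s of holding, the tool did not move. The force on the wrist was a steady 7 N or so, mostly upward; I did not find its cause.
- **Plate and loose items:** the plate still stands leaning on the carton. By eye, the timer and stapler look unmoved; the cup is only partly visible and I saw nothing touch it.

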